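# Shut off the rinse line in the valve box

## Robot

A 7-joint arm with a two-finger parallel gripper is mounted at the origin on the work surface. World frame = base frame: x ahead of the robot, y to its left, z up, the work surface at z = 0. Lengths are in m, angles in rad, forces in N, time in s.
With the tool pointing down it reaches from about 0.35 to 0.9 m from the base axis. Payload 7.2 kg.
Tool frame: the origin (TCP) lies at the centre of the arm's flange, where the gripper is bolted on; the fingertips stand 182 mm ahead of it and the grasp point (between the pads) lies 163 mm ahead of it (robot.hold_point_z is the distance from the TCP to the grasp point, in m); x points along the fingers, y is the direction in which the jaws open and shut, and the axes are right-handed (so a half turn about x gives the same grasp; the last joint's range is limited). The gripper opens to 88 mm and grips with 3 to 60 N. Pads are 20 mm wide; open, the fingers measure 115 mm over their backs; the gripper's body (75 mm by 178 mm) begins 61 mm behind the grasp point.
Start: joints at [-1.191, 0.411, -0.013, 1.596, 0.006, 1.134, -0.082], TCP at [0.271, 0.563, 0.405] pointing down, gripper open.
Joint ranges: [-2.95, 2.95], [-0.29, 1.99], [-1.47, 1.44], [0.14, 2.54], [-1.03, 4.17], [0.13, 1.85], [-2.86, 2.86]. Speed limits (rad/s): [2.39, 2.39, 3.01, 3.01, 3.14, 3.14, 3.14].

## Interface

Orientations are given as a unit quaternion [w, x, y, z].
In Python, from cell import sense, snapshot, ticket, robot gives the robot as it stands.
- The arm moves only by the tool send_rows, never from a script. Its argument "targets" is a list of rows, each an object with "jaw": the gripper's target within -1 to 1 (fully open at 1, half-way at 0, shut at -1); "dp": the shift along the tool's x, y, z as a fraction of full scale, a list of three; "roll": the turn about the tool's x as a fraction of full scale. A call has 1 to 20 rows; each row is the pose to reach, as a shift and turn from the pose commanded when the call began, along the tool's axes at that moment; what a row does not reach only later rows make up. Full scale, the value 1, is 300 mm for a shift and 60 degrees for a turn. A row lasts 1/10 s, in which the tool goes at most 50 mm and 8.59 degrees, less where a joint would pass 70% of its speed; a pose out of reach is approached as far as the arm can. A call with a number of a shift or a turn outside -1 to 1 is refused whole. A call with a gripper value outside its range is refused whole. The fingers move at their own pace and stop on an object; "squeeze" is the grip in N (left out, the last holds). Time passes only in rows, so rows that repeat a pose let the fingers close. It gives the time, the measured TCP pose, the force and the opening at its end, in the units of the state.
- sense(): the state, without advancing time (a new reading comes with each control period).
- snapshot(name): name is "scene" or "top" or "wrist"; returns a dict with "image" (420x560x3 uint8, red, green, blue), "camera_matrix" (3x3 intrinsics, pixels), "position" and "rotation" of the camera in the world; the wrist camera has in their place "hand_eye" (4x4, takes a point from camera to tool coordinates, whose origin is the TCP and whose axes are the tool frame's). Camera axes: x right, y down, z forward; pixel columns grow to the right and rows downward; lengths in m; the calibration is good to about 2 mm. A picture is of the moment at which its call begins: read the wrist's pose just before it. There is no depth.
- ticket.close_job(): hands the job in, once; it reports no verdict.
The state is a dict: "time": time; "joints": joint angles; "qvel": joint speeds; "effort": joint torques, N m; "eef_pos": TCP position; "tool_rot": TCP orientation; "force": force on the tool from outside, world axes, zero at the start; "ft_torque": the same for the moment, N m; "gripper_width": finger opening in m.
Only numpy, scipy, OpenCV 4.12 (cv2) and the standard library are available. Lean on these libraries where they do the work, as an engineer would, in place of code of your own. Each camera call takes 0.05 s, during which the arm holds its last target.

## Task

Slide the cover of the grey valve box aside, all the way to its stop over the closed half of the box, by pushing on its black ridge; then push the valve handle marked with a round disc at its end fully shut, crosswise to its pipe, and come away clear. This is all pushing with the fingertips: do not lift the cover, do not turn the plain straight handle, and leave the racks, bottles and other things on the bench where they stand.

Things in the scene. Friction and masses are not known exactly. Their poses are not given: they have to be found in the camera images.
- valve_box: fixed grey box, 158 (x) x 490 (y) mm, 70 mm high, across in front of the robot; origin at the centre of its underside, x away from the robot, y along its length, z up. Its -y half is an open well, its +y half a closed deck, top at z 60. The cover slides along y on ledges at z 60, guided (2 mm play each side) by 5 mm thick lips that rise to z 70
- well (a point): centre of the well's floor, at x 0, y -115, z 6 in the box's frame; the well inside is 130 (x) x 220 (y) mm, 54 deep. In it stand two valves, pivots at box x -30, y -165 and y -75; which is the marked one varies. Pipes run along x, tops at z 28; valve bodies (36 x 30 mm about the pivot) reach up to z 32
- cover: loose flat aluminium cover of the well, 144 (x) x 238 (y) x 6 mm, about 0.4 kg, lying in the guides; origin at the centre of its underside, axes as the box's. In the box's frame its origin starts at y -110 to -80; it slides in +y to y +116, against the end stop over the deck. Sliding takes a few newtons; it stays where it is left
- cover_ridge (a point): centre of the cover's black ridge: 100 (x) x 16 (y) x 20 (z) mm, standing on the cover 60 mm to the -y side of the cover's centre, from z 66 to 86 in the box's frame; push its -y face to open the cover
- marked_handle (a joint): angle of the handle with the round disc: 0 = open, pointing along the box's +x (along its pipe); grows counter-clockwise seen from above; 1.571 = shut, against its stop, pointing along the box's +y. Starts at 0 to 0.3; turns with a steady friction of 0.12 N m (3 to 4 N at the disc) and stays where it is left
- marked_end (a point): centre of the round disc, 26 mm across and 10 mm thick, at the end of the marked handle, 42 mm from the pivot; z 38 to 48 in the box's frame. The disc carries a small round darker boss. The rest of the handle is a bar 12 mm wide
- marked_pivot (a point): point on the marked handle's vertical axis, at the mid height of the handle, z 43 in the box's frame; the hub there is 20 mm across
- plain_handle (a joint): angle of the plain handle, same sense; starts at 0 to 0.3 and must be left alone
- plain_end (a point): point on the plain handle, a straight bar 12 mm wide and 55 mm long with no disc, 42 mm from its pivot, same height as the other
- rack_blue: black tube rack 57 x 125 mm, 24 mm high, with small blue-capped tubes to 50 mm; stands by the front of the box. Origin at the centre of its underside
- rack_purple: black tube rack 46 x 126 mm, 30 mm high, with purple-capped tubes to 100 mm; stands beyond the box. Origin at the centre of its underside
- beaker: open glass beaker, 60 mm across, 75 mm high; stands beyond the box. Origin at the centre of its underside
- reagent: white bottle with a blue cap, 60 mm across, 110 mm high; stands off the box's -y end. Origin at the centre of its underside
- tip_box: grey pipette-tip box with clear lid, 82 x 117 mm, 65 mm high; stands off the box's +y end. Origin at the centre of its underside
- tube: single stout capped tube, 32 mm across the cap, 70 mm high, standing in front of the box. Origin at the centre of its underside
- marker: black marker pen 140 x 16 x 14 mm, lying in front of the box. Origin at the centre of its underside

How it is judged:
On the way, in this order (a step that is already met when the one before it is completed fails the run):
1. the cover is slid aside to its stop (y of cover in the frame of valve_box above 0.104 m), for 0.2 s.
2. the marked handle is pushed shut (value of joint marked_handle above 1.47 rad), for 0.2 s.
At the end, for the whole second after the job is handed in: the cover lies flat in its guides within 12 mm of its stop, the marked handle is within 0.1 rad of its shut stop, both at rest, and the plain handle's end is within 10 mm of where it started (y of cover in the frame of valve_box above 0.104 m and z of cover in the frame of valve_box between 0.056 and 0.064 m and linear speed of cover below 0.02 m/s and value of joint marked_handle above 1.47 rad and velocity of joint marked_handle below 0.1 rad/s and distance of plain_end from where it was at the start of the episode below 0.01 m); the robot touches nothing.
It fails at once if the cover is lifted or tipped out of its guides (10 mm up or 0.15 rad) (z of cover in the frame of valve_box above 0.07 m or angle between cover's own z axis and vertical above 0.15 rad).
It fails at once if the plain handle is turned (its end moves over 10 mm) (distance of plain_end from where it was at the start of the episode above 0.01 m).
It fails at once if a bystander is moved over 25 mm, lifted or knocked over (distance of any of rack_blue, rack_purple, beaker, reagent, tip_box, tube, marker from where it was at the start of the episode above 0.025 m or angle between any of rack_blue, rack_purple, beaker, reagent, tip_box, tube, marker's own z axis and vertical above 0.4 rad).
It also fails if it takes over 50 s, if anything falls off the work surface, if the arm or the gripper's body presses on something with over 40 N, if the wrist force passes 120 N, or if a joint passes its speed limit or range.

## Working session

There is one attempt and no reset: what is moved stays moved. The work goes in short steps, Python scripts to look and compute and a tool call to move; the robot and the scene stay as the last step left them, time stands still between calls to the robot, and variables do not carry over. Pictures are saved under pics/ and viewed, and the job is handed in when it is done.

Besides the shell and the picture viewer there is one more tool, called after "Emit:" as name(argument=value, ...), one argument or row to a line, values as JSON. send_rows: Moves the arm, as the interface text tells. Shift numbers are shares of 300 mm and turn numbers shares of 60 degrees, none past 1 either way. Its arguments: {"type":"object","properties":{"targets":{"type":"array"},"squeeze":{"type":"number"}},"required":["targets"]}

```bash
ls; mkdir -p pics; python3 - <<'E'
from cell import sense, snapshot, robot
import cv2, numpy as np, pickle
s=sense(); print({k:np.round(v,3).tolist() for k,v in s.items()})
for n in ["scene","top","wrist"]:
    d=snapshot(n); cv2.imwrite(f"pics/{n}0.png",d["image"][:,:,::-1]); pickle.dump(d,open(f"pics/{n}0.pkl","wb"))
    print(n,{k:np.round(v,4).tolist() for k,v in d.items() if k!="image"})
E
```

```text
pics
{'time': 0.0, 'joints': [-1.191, 0.412, -0.013, 1.597, 0.006, 1.134, -0.082], 'qvel': [0.0, 0.0, 0.002, 0.002, -0.0, -0.001, 0.0], 'effort': [0.001, -58.794, 0.642, -29.109, -0.054, 0.018, 0.0], 'eef_pos': [0.271, 0.563, 0.404], 'tool_rot': [0.689, 0.156, 0.69, -0.158], 'force': [-0.537, -0.131, 0.29], 'ft_torque': [0.022, 0.01, -0.008], 'gripper_width': 0.088}
scene {'camera_matrix': [[414.2122, 0.0, 277.4948], [0.0, 414.2122, 210.0969], [0.0, 0.0, 1.0]], 'position': [1.0839, -0.4366, 0.5888], 'rotation': [-0.4188, 0.8214, 0.3472, -0.1715]}
top {'camera_matrix': [[391.9963, 0.0, 279.9563], [0.0, 391.9963, 214.5213], [0.0, 0.0, 1.0]], 'position': [0.5055, 0.0801, 0.9974], 'rotation': [-0.0222, 0.7067, -0.7062, 0.0374]}
wrist {'camera_matrix': [[306.7764, 0.0, 279.966], [0.0, 306.7764, 214.6346], [0.0, 0.0, 1.0]], 'hand_eye': [[0.0001, -0.2454, 0.9694, 0.0199], [1.0, -0.0001, -0.0001, 0.0002], [0.0002, 0.9694, 0.2454, -0.0664], [0.0, 0.0, 0.0, 1.0]]}
```

View pics/top0.png

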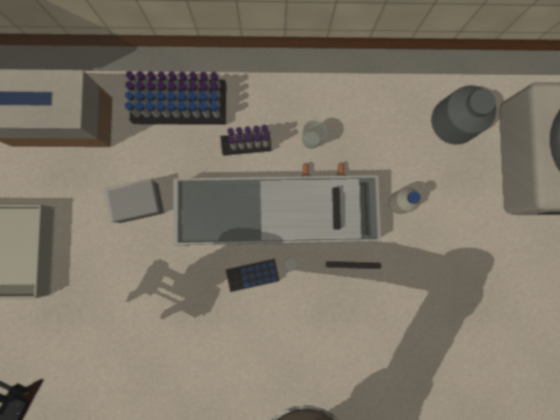

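View pics/scene0.png

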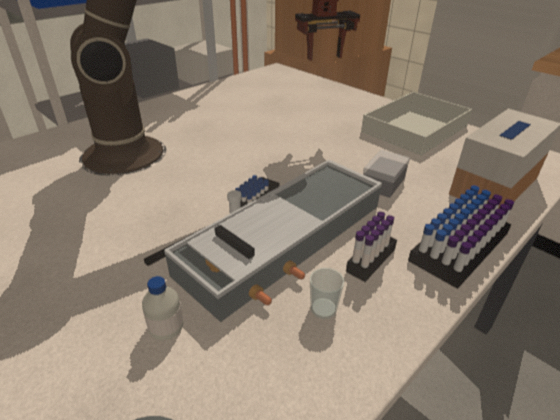

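The top view shows the box spanning about columns 175–378 and rows 175–243, with the black ridge near (336, 208). The blue rack, tube (290, 265) and marker (353, 265) are on the robot's side of it. I'll enlarge this area.

```bash
cat > h.py <<'E'
import numpy as np, cv2, pickle
def ray(d,u,v):
    K=d["camera_matrix"]; r=np.asarray(d["rotation"])@np.linalg.solve(K,[u,v,1.]); return np.asarray(d["position"]),r
def pt(d,u,v,z):
    p,r=ray(d,u,v); return p+r*(z-p[2])/r[2]
def proj(d,P):
    q=np.asarray(d["rotation"]).T@(np.asarray(P)-d["position"]); q=d["camera_matrix"]@q; return q[:2]/q[2]
def load(n): return pickle.load(open(f"pics/{n}.pkl","rb"))
def crop(d,x0,y0,w,h,s,name):
    im=cv2.resize(d["image"][y0:y0+h,x0:x0+w,::-1],None,fx=s,fy=s,interpolation=cv2.INTER_CUBIC); 
    im=np.clip(im.astype(float)*1.4,0,255).astype(np.uint8)
    for i in range(0,w,10): cv2.putText(im,str(x0+i),(i*s,8),0,.3,(0,255,255),1); cv2.line(im,(i*s,10),(i*s,14),(0,255,255),1)
    for j in range(0,h,10): cv2.putText(im,str(y0+j),(0,j*s+4),0,.3,(0,255,255),1)
    cv2.imwrite("pics/"+name,im)
E
python3 - <<'E'
from h import *
d=load("top0"); crop(d,165,165,115,90,7,"c1.png"); crop(d,275,155,115,90,7,"c2.png")
E
```

```text
(no output)
```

View pics/c1.png

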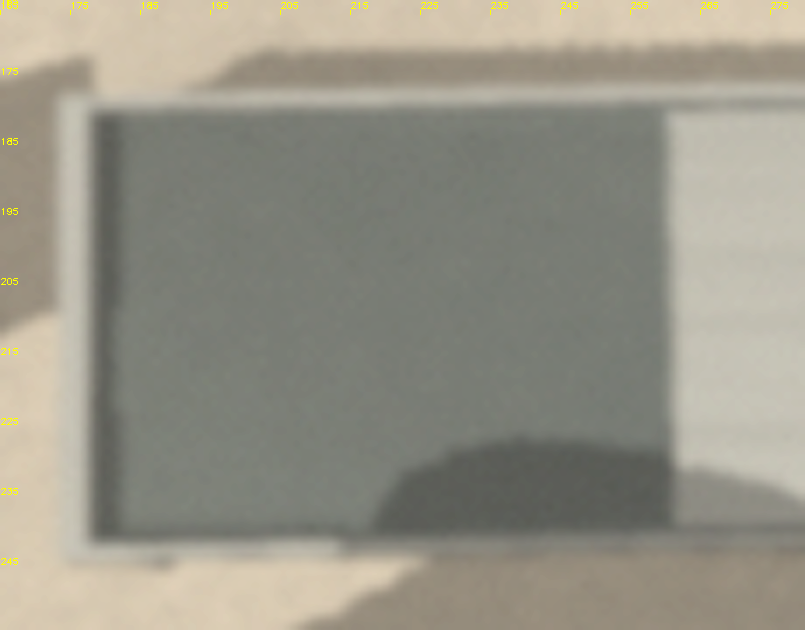

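View pics/c2.png

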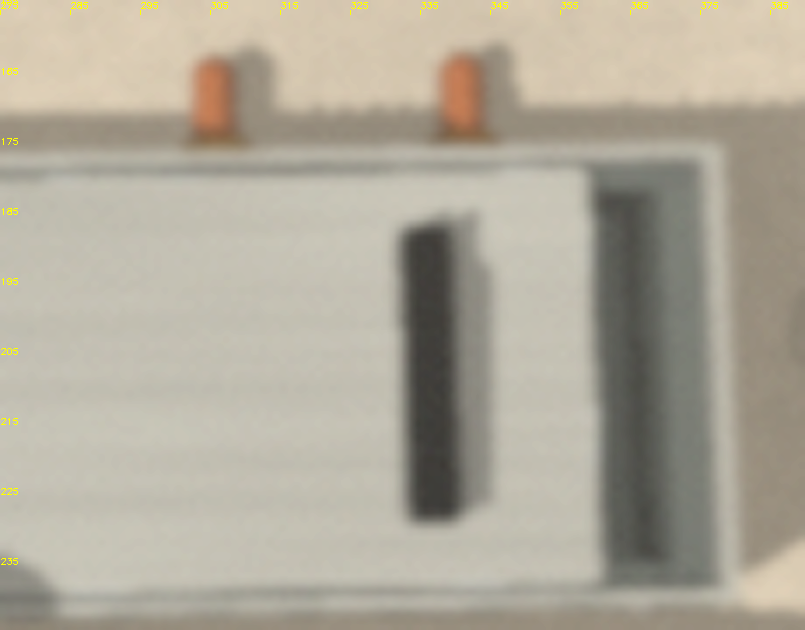

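```bash
cat >> h.py <<'E'
def fitbox(d=None):
    d=d or load("top0")
    px=[(173.6,178.6),(174.7,245),(378.1,175.7),(380.4,240.7)]
    W=np.array([pt(d,u,v,.07)[:2] for u,v in px])
    B=np.array([(.079,.245),(-.079,.245),(.079,-.245),(-.079,-.245)])
    H=(B-B.mean(0)).T@(W-W.mean(0)); U,S,Vt=np.linalg.svd(H); R=Vt.T@np.diag([1,np.linalg.det(Vt.T@U.T)])@U.T
    t=W.mean(0)-R@B.mean(0); return R,t,W,B
R_,t_,W_,B_=fitbox()
def b2w(p): p=np.asarray(p,float); return np.r_[R_@p[:2]+t_,p[2:]]
def w2b(p): p=np.asarray(p,float); return np.r_[R_.T@(p[:2]-t_),p[2:]]
E
python3 - <<'E'
from h import *
print(W_,np.linalg.norm(W_[0]-W_[1]),np.linalg.norm(W_[0]-W_[2]),t_,np.degrees(np.arctan2(R_[1,0],R_[0,0])))
print("resid mm",(W_-(B_@R_.T+t_))*1000)
d=load("top0")
for u,v in [(332.1,187.6),(339.6,187),(333.6,229.3),(340.7,229.3)]: print("ridge",w2b(pt(d,u,v,.086)))
for u,v in [(360,190),(361,230),(260,190),(261,230)]: print("cover edge",w2b(pt(d,u,v,.066)))
for u,v,z,n in [(290,264,.07,"tube"),(328,265,.014,"mk1"),(380,266,.014,"mk2"),(413,198,.11,"reag"),(314,130,.07,"beaker"),(276,261,.05,"rackb r-top"),(222,135,.1,"rackp")]: print(n,w2b(pt(d,u,v,z)),pt(d,u,v,z))
s=load("scene0")
for p in [(.079,.245,.07),(-.079,.245,.07),(.079,-.245,.07),(-.079,-.245,.07)]: print(proj(s,b2w(p)))
E
```

```text
Traceback (most recent call last):
  File "h.py", line 22, in <module>
    R_,t_,W_,B_=fitbox()
                ~~~~~~^^
  File "h.py", line 18, in fitbox
    W=np.array([pt(d,u,v,.07)[:2] for u,v in px])
                ~~^^^^^^^^^^^
  File "h.py", line 5, in pt
    p,r=ray(d,u,v); return p+r*(z-p[2])/r[2]
        ~~~^^^^^^^
  File "h.py", line 3, in ray
    K=d["camera_matrix"]; r=np.asarray(d["rotation"])@np.linalg.solve(K,[u,v,1.]); return np.asarray(d["position"]),r
                            ~~~~~~~~~~~~~~~~~~~~~~~~~^~~~~~~~~~~~~~~~~~~~~~~~~~~~
ValueError: matmul: Input operand 1 has a mismatch in its core dimension 0, with gufunc signature (n?,k),(k,m?)->(n?,m?) (size 3 is different from 4)
```

```bash
python3 - <<'E'
s=open('h.py').read()
s=s.replace('np.asarray(d["rotation"])','Q(d["rotation"])')
s=s.replace("def ray","from scipy.spatial.transform import Rotation as Ro\ndef Q(q): return Ro.from_quat(np.r_[q[1:],q[0]]).as_matrix()\ndef ray",1)
open('h.py','w').write(s)
E
cat > a.py <<'E'
from h import *
print(W_,np.linalg.norm(W_[0]-W_[1]),np.linalg.norm(W_[0]-W_[2]),t_,np.degrees(np.arctan2(R_[1,0],R_[0,0])))
print("resid mm",(W_-(B_@R_.T+t_))*1000)
d=load("top0")
for u,v in [(332.1,187.6),(339.6,187),(333.6,229.3),(340.7,229.3)]: print("ridge",w2b(pt(d,u,v,.086)))
for u,v in [(360,190),(361,230),(260,190),(261,230)]: print("cover edge",w2b(pt(d,u,v,.066)))
for u,v,z,n in [(290,264,.07,"tube"),(328,265,.014,"mk1"),(380,266,.014,"mk2"),(413,198,.11,"reag"),(314,130,.07,"beaker"),(276,261,.05,"rackb r-top"),(222,135,.1,"rackp")]: print(n,w2b(pt(d,u,v,z)),pt(d,u,v,z))
s=load("scene0")
for p in [(.079,.245,.07),(-.079,.245,.07),(.079,-.245,.07),(-.079,-.245,.07)]: print(proj(s,b2w(p)))
E
python3 a.py
```

```text
[[ 0.66929576  0.31317598]
 [ 0.51177522  0.30706799]
 [ 0.67810762 -0.17634232]
 [ 0.52190529 -0.17848194]] 0.15763891431086874 0.4895976079644985 [0.59527097 0.06635493] 1.1498506462999247
resid mm [[-0.04281055  0.28507246]
 [ 0.40483569 -2.65228333]
 [-1.06394046  0.66809874]
 [ 0.70191531  1.69911212]]
ridge [ 0.04850106 -0.12974427  0.086     ]
ridge [ 0.04962593 -0.14750959  0.086     ]
ridge [-0.04973961 -0.13015513  0.086     ]
ridge [-0.05006069 -0.14677843  0.086     ]
cover edge [ 0.04455071 -0.20014586  0.066     ]
cover edge [-0.05180607 -0.19892121  0.066     ]
cover edge [0.04867391 0.04046079 0.066     ]
cover edge [-0.04718935  0.03962483  0.066     ]
tube [-0.12863511 -0.02729409  0.07      ] [0.46720948 0.03648497 0.07      ]
mk1 [-0.13549186 -0.12478854  0.014     ] [ 0.46231057 -0.06112745  0.014     ]
mk2 [-0.14075313 -0.25527872  0.014     ] [ 0.45966895 -0.19169692  0.014     ]
reag [ 0.01758771 -0.31158274  0.11      ] [ 0.61910778 -0.24481214  0.11      ]
beaker [ 0.19253396 -0.09274214  0.07      ] [ 0.78962725 -0.0225049   0.07      ]
rackb r-top [-0.12161355  0.00526205  0.05      ] [0.47357632 0.06917546 0.05      ]
rackp [0.1744546  0.12595006 0.1       ] [0.76716296 0.19578047 0.1       ]
[380.05438035 182.68895618]
[327.30907224 159.11083278]
[215.43641    294.66285717]
[162.16571067 249.61009199]
```

```bash
cat >> h.py <<'E'
def plan(box_target,tip_z,yaw_box=None):
    """print dp/roll fractions to put fingertip centre at box xy, tip height tip_z; yaw_box= desired angle (deg) of tool y in the box frame mod 180"""
    from cell import sense
    s=sense(); T=Q(s["tool_rot"]); p=np.asarray(s["eef_pos"])
    tip=p+T[:,0]*.182
    tgt=b2w([*box_target,tip_z])
    by=R_.T@T[:2,1]; ang=np.degrees(np.arctan2(by[1],by[0]))
    print("t",round(s["time"],2),"tip box",np.round(w2b(tip),4),"toolx",np.round(T[:,0],4),"jaw ang in box",round(ang,2),"F",np.round(s["force"],1),"w",round(s["gripper_width"],4))
    roll=0
    if yaw_box is not None:
        roll=(ang-yaw_box+90)%180-90   # tool x down: + roll about x turns clockwise from above
        print("roll deg",roll,"frac",roll/60)
    d=T.T@(tgt-tip); print("dp mm",np.round(d*1000,1),"frac",np.round(d/.3,3))
E
python3 - <<'E'
from h import *
from cell import sense
print(Q(sense()["tool_rot"]))
plan((0,-.172),.15,90); plan((0,-.172),.15,0)
E
```

```text
[[-4.44017727e-04  4.32954914e-01  9.01415468e-01]
 [-1.14532153e-03  9.01414745e-01 -4.32955131e-01]
 [-9.99999246e-01 -1.22465030e-03  9.56284601e-05]]
t 0.15 tip box [-0.3148  0.5031  0.222 ] toolx [-4.0e-04 -1.1e-03 -1.0e+00] jaw ang in box 63.19 F [-0.1  0.5  0.3] w 0.0875
roll deg -26.80510440071501 frac -0.4467517400119168
dp mm [  72.6 -460.5  585.4] frac [ 0.242 -1.535  1.951]
t 0.15 tip box [-0.3148  0.5031  0.222 ] toolx [-4.0e-04 -1.1e-03 -1.0e+00] jaw ang in box 63.19 F [-0.1  0.5  0.3] w 0.0875
roll deg 63.19489559928499 frac 1.0532482599880832
dp mm [  72.6 -460.5  585.4] frac [ 0.242 -1.535  1.951]
```

Emit:
send_rows(
  targets=[
    {"jaw":-1,"dp":[0,-0.2,0.25],"roll":-0.1},
    {"jaw":-1,"dp":[0,-0.4,0.5],"roll":-0.2},
    {"jaw":-1,"dp":[0,-0.77,0.97],"roll":-0.447},
    {"jaw":-1,"dp":[0,-0.77,0.97],"roll":-0.447},
    {"jaw":-1,"dp":[0,-0.77,0.97],"roll":-0.447},
    {"jaw":-1,"dp":[0,-0.77,0.97],"roll":-0.447},
    {"jaw":-1,"dp":[0,-0.77,0.97],"roll":-0.447},
    {"jaw":-1,"dp":[0,-0.77,0.97],"roll":-0.447},
    {"jaw":-1,"dp":[0,-0.77,0.97],"roll":-0.447},
    {"jaw":-1,"dp":[0,-0.77,0.97],"roll":-0.447},
    {"jaw":-1,"dp":[0,-0.77,0.97],"roll":-0.447},
  ],
  squeeze=10,
)

```text
time: 1.25
eef_pos: [0.4323, 0.2305, 0.4045]
tool_rot: [0.707, -0.008, 0.707, 0.008]
force: [0.2, 0.2, 0.7]
gripper_width: 0.004
```

```bash
python3 - <<'E'
from h import *
plan((0,-.175),.15,90)
E
```

```text
t 1.25 tip box [-0.1598  0.1674  0.2225] toolx [-5.e-04  4.e-04 -1.e+00] jaw ang in box 90.13 F [0.2 0.2 0.7] w 0.004
roll deg 0.13174399200099174 frac 0.002195733200016529
dp mm [  72.3 -342.8  159. ] frac [ 0.241 -1.143  0.53 ]
```

Emit:
send_rows(
  targets=[
    {"jaw":-1,"dp":[0,-0.5,0.26],"roll":0},
    {"jaw":-1,"dp":[0,-1,0.53],"roll":0},
    {"jaw":-1,"dp":[0,-1,0.53],"roll":0},
    {"jaw":-1,"dp":[0,-1,0.53],"roll":0},
    {"jaw":-1,"dp":[0,-1,0.53],"roll":0},
    {"jaw":-1,"dp":[0,-1,0.53],"roll":0},
    {"jaw":-1,"dp":[0,-1,0.53],"roll":0},
    {"jaw":-1,"dp":[0,-1,0.53],"roll":0},
    {"jaw":-1,"dp":[0,-1,0.53],"roll":0},
    {"jaw":-1,"dp":[0,-1,0.53],"roll":0},
  ],
)

```text
time: 2.25
eef_pos: [0.5979, -0.065, 0.4042]
tool_rot: [0.707, -0.008, 0.707, 0.009]
force: [-0.7, 0.7, -0.3]
gripper_width: 0.0005
```

```bash
python3 - <<'E'
from h import *
from cell import snapshot
plan((0,-.177),.12,90)
d=snapshot("wrist"); cv2.imwrite("pics/w1.png",d["image"][:,:,::-1]); pickle.dump(d,open("pics/w1.pkl","wb"))
E
```

```text
t 2.25 tip box [-2.000e-04 -1.311e-01  2.222e-01] toolx [-9.0e-04  1.2e-03 -1.0e+00] jaw ang in box 90.2 F [-0.7  0.7 -0.3] w 0.0005
roll deg 0.200598049710635 frac 0.003343300828510583
dp mm [ 1.022e+02 -4.600e+01  1.000e-01] frac [ 0.341 -0.153  0.   ]
```

View pics/w1.png

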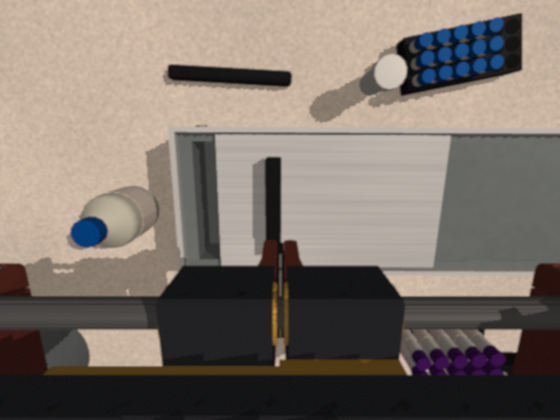

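Emit:
send_rows(
  targets=[
    {"jaw":-1,"dp":[0,-0.155,0],"roll":0.003},
    {"jaw":-1,"dp":[0.1,-0.155,0],"roll":0.003},
    {"jaw":-1,"dp":[0.25,-0.155,0],"roll":0.003},
    {"jaw":-1,"dp":[0.38,-0.155,0],"roll":0.003},
    {"jaw":-1,"dp":[0.44,-0.155,0],"roll":0.003},
    {"jaw":-1,"dp":[0.47,-0.155,0],"roll":0.003},
    {"jaw":-1,"dp":[0.487,-0.155,0],"roll":0.003},
    {"jaw":-1,"dp":[0.487,-0.155,0],"roll":0.003},
  ],
)

```text
time: 3.1
eef_pos: [0.5992, -0.1133, 0.259]
tool_rot: [0.707, -0.006, 0.707, 0.007]
force: [-0.8, 0.1, -0.1]
gripper_width: 0.0005
```

```bash
python3 - <<'E'
from h import *
from cell import snapshot
plan((0,.035),.0745,90)
d=snapshot("scene"); cv2.imwrite("pics/s1.png",d["image"][:,:,::-1]); crop(d,140,150,200,150,4,"s1c.png")
E
```

```text
t 3.1 tip box [ 0.0004 -0.1797  0.077 ] toolx [ 6.e-04  2.e-04 -1.e+00] jaw ang in box 89.9 F [-0.8  0.1 -0.1] w 0.0005
roll deg -0.10264600278753733 frac -0.0017107667131256222
dp mm [  2.5 214.7  -0.8] frac [ 0.008  0.716 -0.003]
```

View pics/s1c.png

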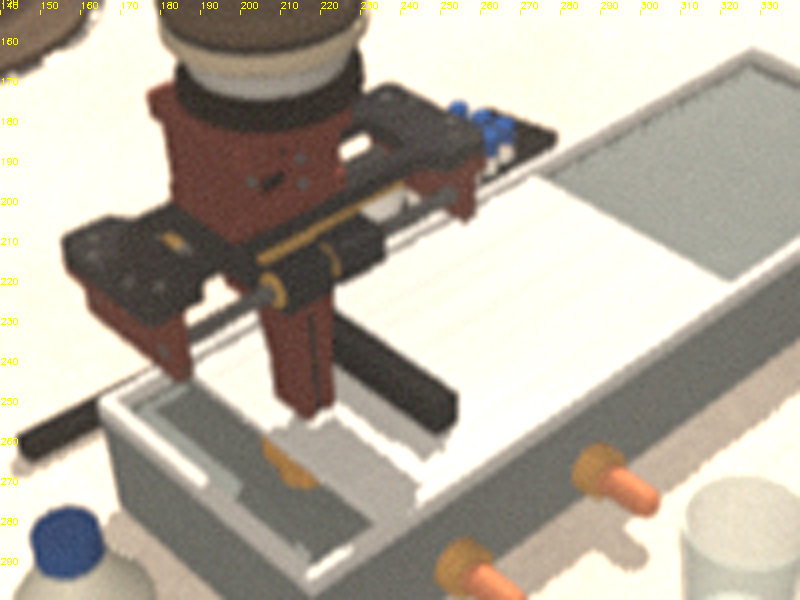

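Emit:
send_rows(
  targets=[
    {"jaw":-1,"dp":[0.003,0.03,0],"roll":0},
    {"jaw":-1,"dp":[0.003,0.06,0],"roll":0},
    {"jaw":-1,"dp":[0.003,0.09,0],"roll":0},
    {"jaw":-1,"dp":[0.003,0.13,0],"roll":0},
    {"jaw":-1,"dp":[0.003,0.17,0],"roll":0},
    {"jaw":-1,"dp":[0.003,0.21,0],"roll":0},
    {"jaw":-1,"dp":[0.003,0.25,0],"roll":0},
    {"jaw":-1,"dp":[0.003,0.29,0],"roll":0},
    {"jaw":-1,"dp":[0.003,0.33,0],"roll":0},
    {"jaw":-1,"dp":[0.003,0.37,0],"roll":0},
    {"jaw":-1,"dp":[0.003,0.41,0],"roll":0},
    {"jaw":-1,"dp":[0.003,0.45,0],"roll":0},
    {"jaw":-1,"dp":[0.003,0.49,-0.001],"roll":0},
    {"jaw":-1,"dp":[0.003,0.53,-0.001],"roll":0},
    {"jaw":-1,"dp":[0.003,0.57,-0.001],"roll":0},
    {"jaw":-1,"dp":[0.003,0.6,-0.002],"roll":0},
    {"jaw":-1,"dp":[0.003,0.62,-0.002],"roll":0},
    {"jaw":-1,"dp":[0.003,0.64,-0.002],"roll":0},
    {"jaw":-1,"dp":[0.003,0.65,-0.002],"roll":0},
    {"jaw":-1,"dp":[0.003,0.65,-0.002],"roll":0},
  ],
)

```text
time: 5.15
eef_pos: [0.5951, 0.0812, 0.2582]
tool_rot: [0.707, -0.006, 0.707, 0.006]
force: [0.5, -3.0, 3.5]
gripper_width: 0.0002
```

```bash
python3 - <<'E'
from h import *
from cell import snapshot
plan((0,.034),.0765,90)
d=snapshot("top"); pickle.dump(d,open("pics/t2.pkl","wb")); crop(d,165,150,230,110,3,"t2c.png")
E
```

```text
t 5.15 tip box [0.0002 0.0148 0.0762] toolx [ 9.e-04 -5.e-04 -1.e+00] jaw ang in box 89.84 F [ 0.5 -3.   3.5] w 0.0002
roll deg -0.1601564836592786 frac -0.0026692747276546433
dp mm [-0.4 19.2 -0.3] frac [-0.001  0.064 -0.001]
```

View pics/t2c.png

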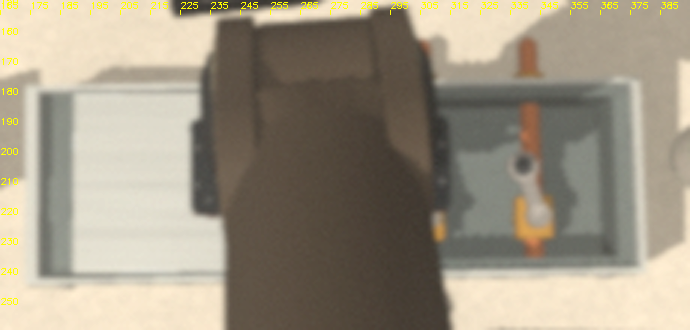

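Emit:
send_rows(
  targets=[
    {"jaw":-1,"dp":[0,0.015,0],"roll":0},
    {"jaw":-1,"dp":[0,0.03,0],"roll":0},
    {"jaw":-1,"dp":[0,0.04,0],"roll":0},
    {"jaw":-1,"dp":[0,0.048,0],"roll":0},
    {"jaw":-1,"dp":[0,0.054,0],"roll":0},
    {"jaw":-1,"dp":[0,0.06,0],"roll":0},
    {"jaw":-1,"dp":[0,0.06,0],"roll":0},
  ],
)

```text
time: 5.9
eef_pos: [0.5948, 0.0984, 0.258]
tool_rot: [0.707, -0.006, 0.707, 0.006]
force: [0.7, -4.9, 3.5]
gripper_width: 0.0004
```

```bash
python3 - <<'E'
from h import *
from cell import snapshot
plan((0,.034),.0765,90)
d=snapshot("top"); pickle.dump(d,open("pics/t3.pkl","wb")); crop(d,165,165,80,90,8,"t3c.png")
E
```

```text
t 5.9 tip box [0.0002 0.0319 0.076 ] toolx [ 6.e-04 -9.e-04 -1.e+00] jaw ang in box 89.8 F [ 0.7 -4.9  3.5] w 0.0004
roll deg -0.2018141974921548 frac -0.0033635699582025796
dp mm [-0.5  2.1 -0.3] frac [-0.002  0.007 -0.001]
```

View pics/t3c.png

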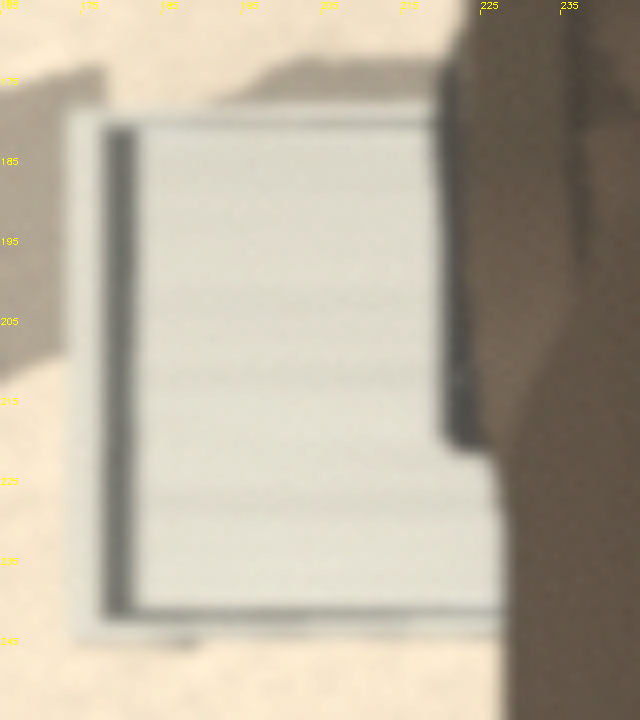

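```bash
python3 - <<'E'
from h import *
d=load("t3")
for u,v,z in [(181.9,190,.066),(181.9,230,.066),(178,200,.07),(173.7,200,.07)]: print(w2b(pt(d,u,v,z)))
E
```

```text
[0.05186252 0.22653035 0.066     ]
[-0.04357326  0.22646842  0.066     ]
[0.02750818 0.23479863 0.07      ]
[0.02768739 0.24492669 0.07      ]
```

Emit:
send_rows(
  targets=[
    {"jaw":-1,"dp":[0,0.008,0],"roll":0},
    {"jaw":-1,"dp":[0,0.013,0],"roll":0},
    {"jaw":-1,"dp":[0,0.018,0],"roll":0},
    {"jaw":-1,"dp":[0,0.022,0],"roll":0},
    {"jaw":-1,"dp":[0,0.025,0],"roll":0},
    {"jaw":-1,"dp":[0,0.025,0],"roll":0},
  ],
)

```text
time: 6.55
eef_pos: [0.5946, 0.1058, 0.258]
tool_rot: [0.707, -0.006, 0.707, 0.005]
force: [-0.3, -5.4, 3.7]
gripper_width: 0.0004
```

```bash
python3 - <<'E'
from h import *
from cell import snapshot
plan((0,.034),.0765,90)
d=snapshot("top"); pickle.dump(d,open("pics/t3.pkl","wb")); crop(d,165,165,40,40,12,"t4c.png")
E
```

```text
t 6.55 tip box [0.0002 0.0392 0.076 ] toolx [ 5.e-04 -1.e-03 -1.e+00] jaw ang in box 89.79 F [-0.3 -5.4  3.7] w 0.0004
roll deg -0.20999229702231048 frac -0.003499871617038508
dp mm [-0.5 -5.2 -0.2] frac [-0.002 -0.017 -0.001]
```

View pics/t4c.png

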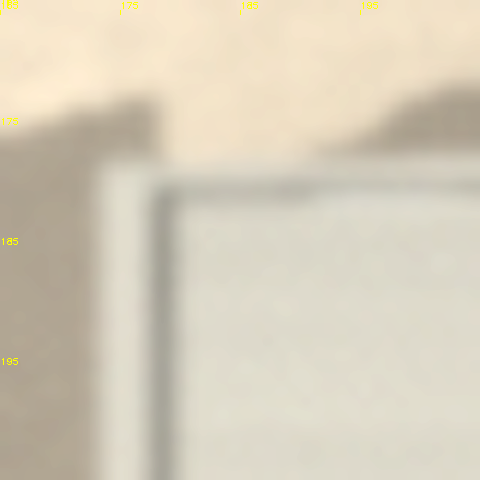

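Emit:
send_rows(
  targets=[
    {"jaw":-1,"dp":[0,0.004,0],"roll":0},
    {"jaw":-1,"dp":[0,0.007,0],"roll":0},
    {"jaw":-1,"dp":[0,0.009,0],"roll":0},
    {"jaw":-1,"dp":[0,0.009,0],"roll":0},
  ],
)

```text
time: 7.0
eef_pos: [0.5946, 0.1077, 0.258]
tool_rot: [0.707, -0.006, 0.707, 0.005]
force: [1.0, -7.5, 5.6]
gripper_width: 0.0008
```

```bash
python3 - <<'E'
from h import *
plan((0,0.02),.0765,90)
E
```

```text
t 7.0 tip box [0.0002 0.041  0.076 ] toolx [ 4.0e-04 -1.9e-03 -1.0e+00] jaw ang in box 89.75 F [ 1.  -7.5  5.6] w 0.0008
roll deg -0.2477320612603222 frac -0.004128867687672037
dp mm [ -0.4 -21.   -0.1] frac [-0.001 -0.07  -0.   ]
```

Emit:
send_rows(
  targets=[
    {"jaw":-1,"dp":[0,-0.03,0],"roll":0},
    {"jaw":-1,"dp":[0,-0.07,0],"roll":0},
    {"jaw":-1,"dp":[-0.1,-0.07,0],"roll":0},
    {"jaw":-1,"dp":[-0.25,-0.1,0],"roll":0},
    {"jaw":-1,"dp":[-0.4,-0.2,0.1],"roll":0},
    {"jaw":-1,"dp":[-0.4,-0.35,0.2],"roll":0},
    {"jaw":-1,"dp":[-0.4,-0.48,0.2],"roll":0},
    {"jaw":-1,"dp":[-0.4,-0.57,0.2],"roll":0},
    {"jaw":-1,"dp":[-0.4,-0.57,0.2],"roll":0},
    {"jaw":-1,"dp":[-0.4,-0.57,0.2],"roll":0},
  ],
)

```text
time: 8.0
eef_pos: [0.6571, -0.0613, 0.3772]
tool_rot: [0.707, -0.005, 0.707, 0.006]
force: [0.4, 1.0, -0.4]
gripper_width: 0.0005
```

```bash
python3 - <<'E'
from h import *
from cell import snapshot,sense
plan((0.01,-0.2),.1,90)
s=sense(); d=snapshot("wrist")
T=np.eye(4); T[:3,:3]=Q(s["tool_rot"]); T[:3,3]=s["eef_pos"]; C=T@np.asarray(d["hand_eye"])
d["position"]=C[:3,3]; q=Ro.from_matrix(C[:3,:3]).as_quat(); d["rotation"]=np.r_[q[3],q[:3]]
pickle.dump(d,open("pics/w3.pkl","wb")); cv2.imwrite("pics/w3.png",d["image"][:,:,::-1])
e=snapshot("top"); pickle.dump(e,open("pics/t5.pkl","wb")); crop(e,290,160,100,90,7,"t5c.png")
E
```

```text
t 8.0 tip box [ 0.0591 -0.1287  0.1952] toolx [-8.e-04  1.e-03 -1.e+00] jaw ang in box 89.75 F [ 0.4  1.  -0.4] w 0.0005
roll deg -0.2465768942185349 frac -0.004109614903642248
dp mm [ 95.1 -71.6 -48.8] frac [ 0.317 -0.239 -0.163]
```

View pics/w3.png

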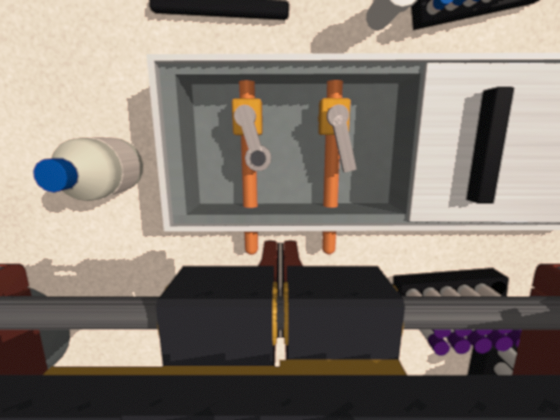

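View pics/t5c.png

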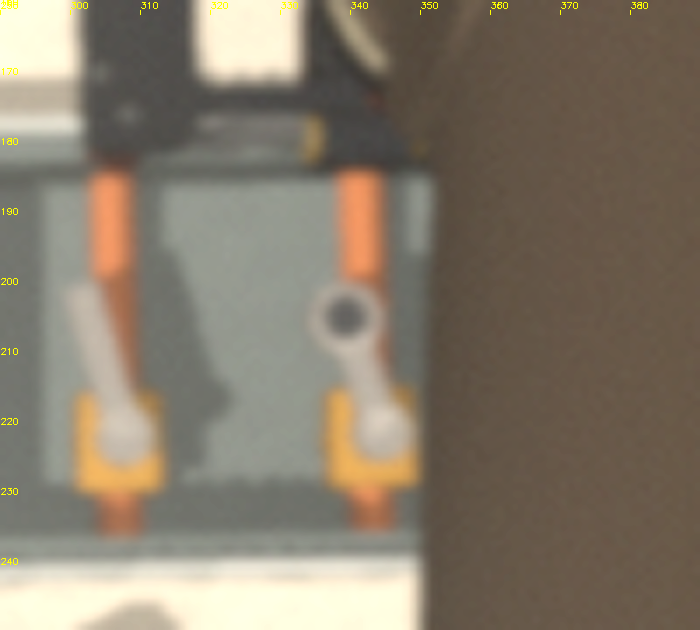

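Both views agree. The marked handle with the disc is the −y valve: disc at (258, 158) in the wrist view and (339, 205) in the top view. The plain handle is the +y one. The cover is over the deck.

```bash
python3 - <<'E'
from h import *
w=load("w3"); t=load("t5")
for n,d,L in [("w",w,[(258,158),(245,116),(350,169),(339,115)]),("t",t,[(339.3,205.1),(344.6,221.6),(301.5,201.5),(307.5,222)])]:
    for (u,v),k,z in zip(L,["disc","piv","plain tip","plain piv"],[.048,.048,.046,.048]): print(n,k,np.round(w2b(pt(d,u,v,z)),4))
E
```

```text
w disc [ 0.0128 -0.1501  0.048 ]
w piv [-0.027  -0.1617  0.048 ]
w plain tip [ 0.0243 -0.0577  0.046 ]
w plain piv [-0.0276 -0.0713  0.048 ]
t disc [ 0.0108 -0.1521  0.048 ]
t piv [-0.0298 -0.1637  0.048 ]
t plain tip [ 0.0215 -0.06    0.046 ]
t plain piv [-0.0291 -0.0732  0.048 ]
```

```bash
python3 - <<'E'
from h import *
w=load("w3")
for z in (.03,.06,.08): print("reagent right edge",z,w2b(pt(w,134,160,z)))
piv=np.array([-.0295,-.1645])
for th in (.28,.28,.6,.9,1.2,1.4,1.5,1.57,1.6):
    disc=piv+.042*np.array([np.cos(th),np.sin(th)]); r=np.array([np.cos(th),np.sin(th)]); tg=np.array([-r[1],r[0]])
    c=disc-13e-3*tg-.003*r; print(th,np.round(c+[.010,-.0135],4))
plan((0.022,-0.189),.075,90)
E
```

```text
reagent right edge 0.03 [ 0.01545805 -0.28192321  0.03      ]
reagent right edge 0.06 [ 0.01339196 -0.26786778  0.06      ]
reagent right edge 0.08 [ 0.01201457 -0.25849749  0.08      ]
0.28 [ 0.0216 -0.1797]
0.28 [ 0.0216 -0.1797]
0.6 [ 0.02   -0.1667]
0.9 [ 0.0149 -0.1555]
1.2 [ 0.0067 -0.1464]
1.4 [-1.000e-04 -1.418e-01]
1.5 [-0.0038 -0.14  ]
1.57 [-0.0065 -0.139 ]
1.6 [-0.0076 -0.1386]
t 8.1 tip box [ 0.0594 -0.1264  0.1952] toolx [-6.0e-04  1.5e-03 -1.0e+00] jaw ang in box 89.95 F [-0.3  0.6 -0.8] w 0.0005
roll deg -0.054053859086707234 frac -0.0009008976514451206
dp mm [120.2 -62.8 -37.3] frac [ 0.401 -0.209 -0.124]
```

Emit:
send_rows(
  targets=[
    {"jaw":-1,"dp":[0.1,-0.1,-0.06],"roll":0},
    {"jaw":-1,"dp":[0.2,-0.209,-0.125],"roll":0},
    {"jaw":-1,"dp":[0.3,-0.209,-0.125],"roll":0},
    {"jaw":-1,"dp":[0.37,-0.209,-0.125],"roll":0},
    {"jaw":-1,"dp":[0.4,-0.209,-0.125],"roll":0},
    {"jaw":-1,"dp":[0.4,-0.209,-0.125],"roll":0},
    {"jaw":-1,"dp":[0.4,-0.209,-0.125],"roll":0},
  ],
)

```text
time: 8.8
eef_pos: [0.6216, -0.1233, 0.2585]
tool_rot: [0.707, -0.007, 0.707, 0.007]
force: [0.6, -0.5, 0.6]
gripper_width: 0.0004
```

```bash
python3 - <<'E'
from h import *
from cell import snapshot
plan((0.022,-0.189),.037,90)
d=snapshot("scene"); crop(d,140,150,200,150,4,"s2c.png")
e=snapshot("wrist"); cv2.imwrite("pics/w4.png",e["image"][:,:,::-1])
E
```

```text
t 8.8 tip box [ 0.0227 -0.1901  0.0765] toolx [ 1.1e-03  2.0e-04 -1.0e+00] jaw ang in box 89.92 F [ 0.6 -0.5  0.6] w 0.0004
roll deg -0.0815370496778769 frac -0.0013589508279646149
dp mm [39.5  1.1 -0.8] frac [ 0.132  0.004 -0.003]
```

View pics/s2c.png

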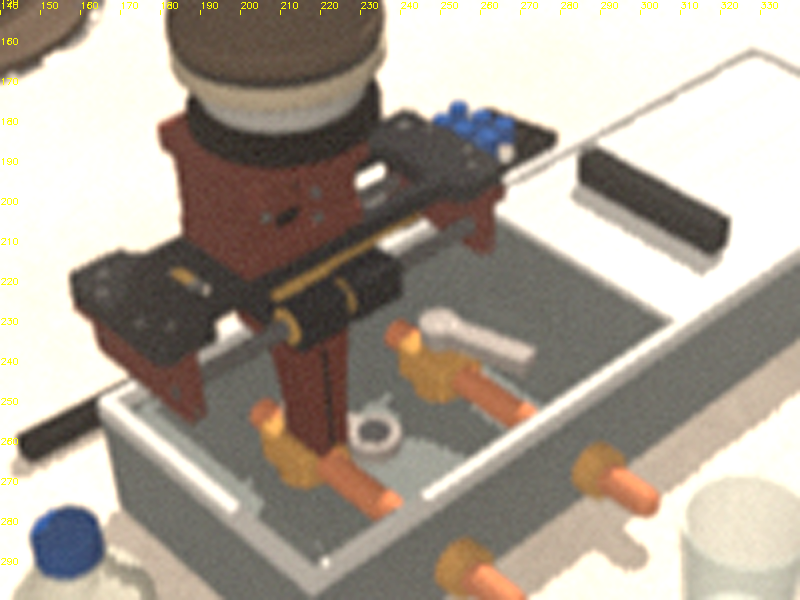

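View pics/w4.png

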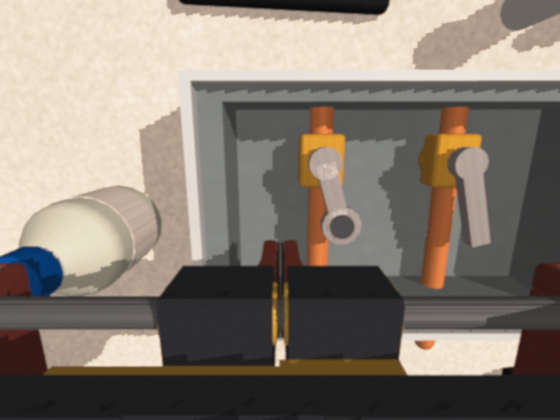

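Emit:
send_rows(
  targets=[
    {"jaw":-1,"dp":[0.06,0.005,-0.003],"roll":0},
    {"jaw":-1,"dp":[0.1,0.005,-0.003],"roll":0},
    {"jaw":-1,"dp":[0.13,0.005,-0.003],"roll":0},
    {"jaw":-1,"dp":[0.13,0.005,-0.003],"roll":0},
    {"jaw":-1,"dp":[0.13,0.005,-0.003],"roll":0},
  ],
)

```text
time: 9.4
eef_pos: [0.6202, -0.1228, 0.2188]
tool_rot: [0.707, -0.006, 0.707, 0.006]
force: [-0.8, 0.2, -0.6]
gripper_width: 0.0005
```

```bash
python3 - <<'E'
from h import *
for p in [(.0216,-.1797),(.020,-.1667),(.0149,-.1555),(.0067,-.1464)]: plan(p,.0375)
E
```

```text
t 9.4 tip box [ 0.0211 -0.1896  0.0368] toolx [-1.e-04 -1.e-04 -1.e+00] jaw ang in box 89.83 F [-0.8  0.2 -0.6] w 0.0005
dp mm [-0.7  9.9  0.5] frac [-0.002  0.033  0.002]
t 9.4 tip box [ 0.0211 -0.1896  0.0368] toolx [-1.e-04 -1.e-04 -1.e+00] jaw ang in box 89.83 F [-0.8  0.2 -0.6] w 0.0005
dp mm [-0.7 22.9 -1.2] frac [-0.002  0.076 -0.004]
t 9.4 tip box [ 0.0211 -0.1896  0.0368] toolx [-1.e-04 -1.e-04 -1.e+00] jaw ang in box 89.83 F [-0.8  0.2 -0.6] w 0.0005
dp mm [-0.7 34.1 -6.3] frac [-0.002  0.114 -0.021]
t 9.4 tip box [ 0.0211 -0.1896  0.0368] toolx [-1.e-04 -1.e-04 -1.e+00] jaw ang in box 89.83 F [-0.8  0.2 -0.6] w 0.0005
dp mm [ -0.7  43.2 -14.5] frac [-0.002  0.144 -0.048]
```

Emit:
send_rows(
  targets=[
    {"jaw":-1,"dp":[0,0.02,0.002],"roll":0},
    {"jaw":-1,"dp":[0,0.035,0.002],"roll":0},
    {"jaw":-1,"dp":[0,0.05,0],"roll":0},
    {"jaw":-1,"dp":[0,0.063,-0.002],"roll":0},
    {"jaw":-1,"dp":[0,0.076,-0.004],"roll":0},
    {"jaw":-1,"dp":[0,0.09,-0.009],"roll":0},
    {"jaw":-1,"dp":[0,0.103,-0.015],"roll":0},
    {"jaw":-1,"dp":[0,0.114,-0.021],"roll":0},
    {"jaw":-1,"dp":[0,0.114,-0.021],"roll":0},
  ],
)

```text
time: 10.3
eef_pos: [0.6129, -0.0879, 0.2188]
tool_rot: [0.707, -0.006, 0.707, 0.007]
force: [0.5, -1.7, 0.2]
gripper_width: 0.0006
```

```bash
cat > look.py <<'E'
from h import *
from cell import snapshot
import sys
n=sys.argv[1]
for p in [(.0067,-.1464),(-.0001,-.1418),(-.0038,-.14),(-.0065,-.139),(-.0085,-.139)]: plan(p,.0375)
d=snapshot("scene"); crop(d,180,190,120,100,6,f"s{n}.png")
e=snapshot("wrist"); cv2.imwrite(f"pics/w{n}.png",e["image"][:,:,::-1])
E
python3 look.py 5
```

```text
t 10.3 tip box [ 0.0145 -0.1544  0.0368] toolx [-3.e-04  6.e-04 -1.e+00] jaw ang in box 89.87 F [ 0.5 -1.7  0.2] w 0.0006
dp mm [-0.7  8.  -7.8] frac [-0.002  0.027 -0.026]
t 10.3 tip box [ 0.0145 -0.1544  0.0368] toolx [-3.e-04  6.e-04 -1.e+00] jaw ang in box 89.87 F [ 0.5 -1.7  0.2] w 0.0006
dp mm [ -0.7  12.6 -14.7] frac [-0.002  0.042 -0.049]
t 10.3 tip box [ 0.0145 -0.1544  0.0368] toolx [-3.e-04  6.e-04 -1.e+00] jaw ang in box 89.87 F [ 0.5 -1.7  0.2] w 0.0006
dp mm [ -0.7  14.4 -18.4] frac [-0.002  0.048 -0.061]
t 10.3 tip box [ 0.0145 -0.1544  0.0368] toolx [-3.e-04  6.e-04 -1.e+00] jaw ang in box 89.87 F [ 0.5 -1.7  0.2] w 0.0006
dp mm [ -0.7  15.4 -21.1] frac [-0.002  0.051 -0.07 ]
t 10.3 tip box [ 0.0145 -0.1544  0.0368] toolx [-3.e-04  6.e-04 -1.e+00] jaw ang in box 89.87 F [ 0.5 -1.7  0.2] w 0.0006
dp mm [ -0.7  15.4 -23.1] frac [-0.002  0.051 -0.077]
```

View pics/s5.png

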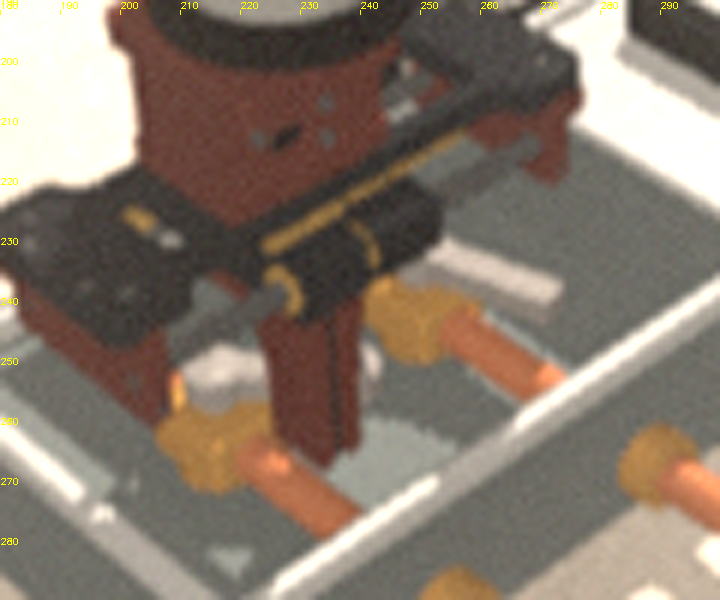

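View pics/w5.png

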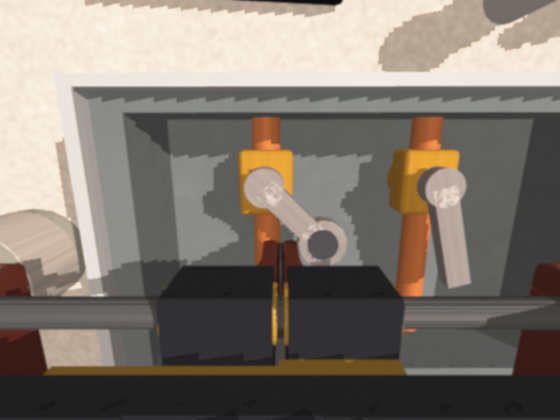

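Emit:
send_rows(
  targets=[
    {"jaw":-1,"dp":[0,0.01,-0.008],"roll":0},
    {"jaw":-1,"dp":[0,0.02,-0.018],"roll":0},
    {"jaw":-1,"dp":[0,0.029,-0.028],"roll":0},
    {"jaw":-1,"dp":[0,0.036,-0.038],"roll":0},
    {"jaw":-1,"dp":[0,0.042,-0.049],"roll":0},
    {"jaw":-1,"dp":[0,0.047,-0.06],"roll":0},
    {"jaw":-1,"dp":[0,0.05,-0.07],"roll":0},
    {"jaw":-1,"dp":[0,0.05,-0.07],"roll":0},
  ],
)

```text
time: 11.2
eef_pos: [0.5915, -0.0735, 0.2187]
tool_rot: [0.707, -0.006, 0.707, 0.006]
force: [2.2, -0.7, 0.1]
gripper_width: 0.0008
```

```bash
python3 look.py 6
```

```text
t 11.2 tip box [-0.0067 -0.1397  0.0367] toolx [-6.e-04  6.e-04 -1.e+00] jaw ang in box 89.85 F [ 2.2 -0.7  0.1] w 0.0008
dp mm [-0.8 -6.7 13.4] frac [-0.003 -0.022  0.045]
t 11.2 tip box [-0.0067 -0.1397  0.0367] toolx [-6.e-04  6.e-04 -1.e+00] jaw ang in box 89.85 F [ 2.2 -0.7  0.1] w 0.0008
dp mm [-0.8 -2.1  6.6] frac [-0.003 -0.007  0.022]
t 11.2 tip box [-0.0067 -0.1397  0.0367] toolx [-6.e-04  6.e-04 -1.e+00] jaw ang in box 89.85 F [ 2.2 -0.7  0.1] w 0.0008
dp mm [-0.8 -0.3  2.9] frac [-0.003 -0.001  0.01 ]
t 11.2 tip box [-0.0067 -0.1397  0.0367] toolx [-6.e-04  6.e-04 -1.e+00] jaw ang in box 89.85 F [ 2.2 -0.7  0.1] w 0.0008
dp mm [-0.8  0.7  0.2] frac [-0.003  0.002  0.001]
t 11.2 tip box [-0.0067 -0.1397  0.0367] toolx [-6.e-04  6.e-04 -1.e+00] jaw ang in box 89.85 F [ 2.2 -0.7  0.1] w 0.0008
dp mm [-0.8  0.7 -1.8] frac [-0.003  0.002 -0.006]
```

View pics/w6.png

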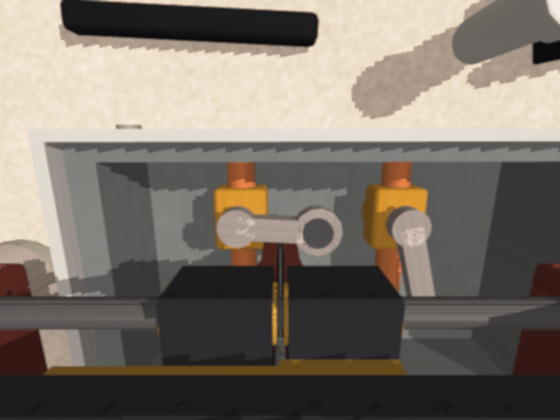

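Emit:
send_rows(
  targets=[
    {"jaw":-1,"dp":[0,0.006,-0.004],"roll":0},
    {"jaw":-1,"dp":[0,0.01,-0.008],"roll":0},
    {"jaw":-1,"dp":[0,0.01,-0.011],"roll":0},
    {"jaw":-1,"dp":[0,0.01,-0.011],"roll":0},
  ],
)

```text
time: 11.7
eef_pos: [0.5889, -0.0723, 0.2188]
tool_rot: [0.708, -0.006, 0.707, 0.005]
force: [4.7, -5.3, -0.6]
gripper_width: 0.0006
```

```bash
python3 look.py 7 | head -1
```

```text
t 11.7 tip box [-0.0088 -0.1388  0.0368] toolx [ 0.0016 -0.0018 -1.    ] jaw ang in box 89.77 F [ 4.7 -5.3 -0.6] w 0.0006
```

View pics/w7.png

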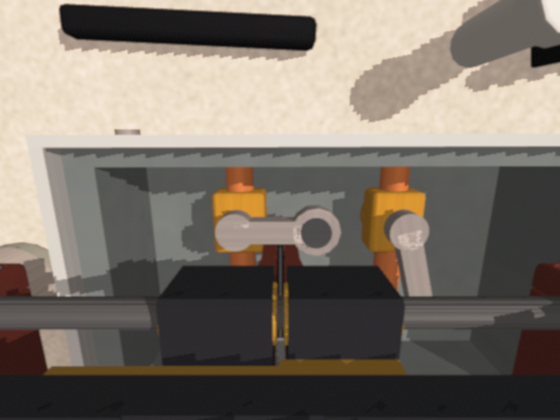

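Emit:
send_rows(
  targets=[
    {"jaw":-1,"dp":[0,0,-0.004],"roll":0},
    {"jaw":-1,"dp":[0,0,-0.006],"roll":0},
    {"jaw":-1,"dp":[0,0,-0.006],"roll":0},
  ],
)

```text
time: 12.1
eef_pos: [0.5881, -0.0723, 0.2191]
tool_rot: [0.709, -0.006, 0.706, 0.005]
force: [8.6, -4.3, -3.4]
gripper_width: 0.0004
```

```bash
python3 look.py 8 | head -1
```

```text
t 12.1 tip box [-0.0092 -0.1389  0.0371] toolx [ 0.0044 -0.0021 -1.    ] jaw ang in box 89.77 F [ 8.6 -4.3 -3.4] w 0.0004
```

Emit:
send_rows(
  targets=[
    {"jaw":-1,"dp":[0,-0.02,0.02],"roll":0},
    {"jaw":-1,"dp":[0,-0.04,0.06],"roll":0},
    {"jaw":-1,"dp":[0,-0.05,0.09],"roll":0},
    {"jaw":-1,"dp":[0,-0.05,0.09],"roll":0},
    {"jaw":-1,"dp":[-0.15,-0.05,0.09],"roll":0},
    {"jaw":-1,"dp":[-0.3,-0.05,0.09],"roll":0},
    {"jaw":-1,"dp":[-0.45,0,0.09],"roll":0},
    {"jaw":-1,"dp":[-0.6,0,0.15],"roll":0},
    {"jaw":-1,"dp":[-0.6,0,0.2],"roll":0},
    {"jaw":-1,"dp":[-0.6,0,0.2],"roll":0},
    {"jaw":-1,"dp":[-0.6,0,0.2],"roll":0},
  ],
)

```text
time: 13.3
eef_pos: [0.6459, -0.0697, 0.3973]
tool_rot: [0.706, -0.006, 0.708, 0.006]
force: [-0.3, -0.3, -0.5]
gripper_width: 0.0012
```

```bash
python3 look.py 9 | head -1; python3 - <<'E'
from h import *
from cell import snapshot
d=snapshot("top"); pickle.dump(d,open("pics/t9.pkl","wb")); crop(d,165,150,230,110,3,"t9c.png")
d=snapshot("scene"); cv2.imwrite("pics/s9f.png",d["image"][:,:,::-1])
E
```

```text
t 13.3 tip box [ 0.0474 -0.137   0.2153] toolx [-2.9e-03  3.0e-04 -1.0e+00] jaw ang in box 89.85 F [-0.3 -0.3 -0.5] w 0.0012
```

View pics/w9.png

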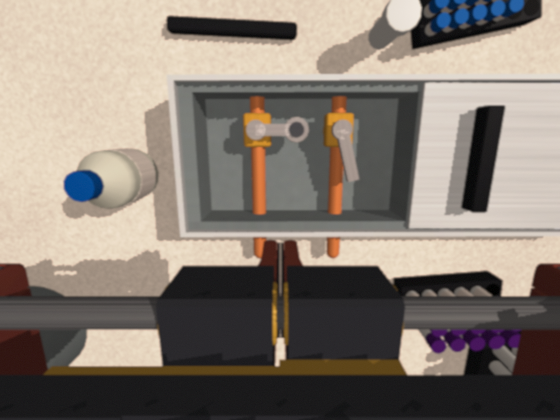

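View pics/t9c.png

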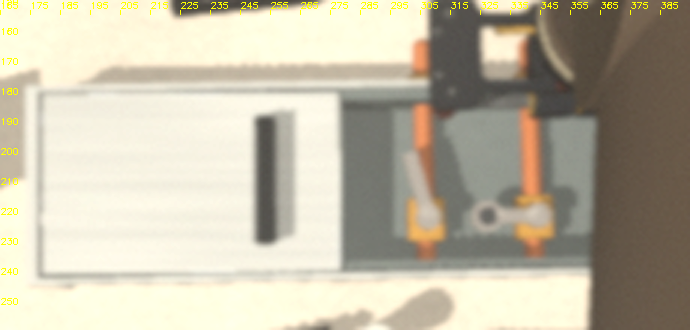

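View pics/s9f.png

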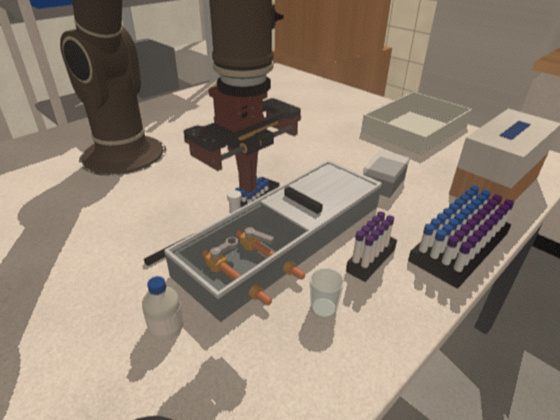

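```bash
python3 - <<'E'
from h import *
from cell import ticket, sense
d=load("t9"); crop(d,290,190,70,50,10,"t9d.png")
a=w2b(pt(d,327.3,221.7,.048)); b=w2b(pt(d,344.1,221.5,.048)); print(a,b,np.arctan2(a[1]-b[1],a[0]-b[0]))
for u,v in [(278.5,190),(279,230),(178.6,210)]: print(w2b(pt(d,u,v,.066)))
E
```

```text
[-0.02928879 -0.12143892  0.048     ] [-0.02957623 -0.16249081  0.048     ] 1.5637946053029883
[ 0.04791456 -0.00385046  0.066     ]
[-0.04801662 -0.00312007  0.066     ]
[0.00408189 0.23429248 0.066     ]
```

View pics/t9d.png

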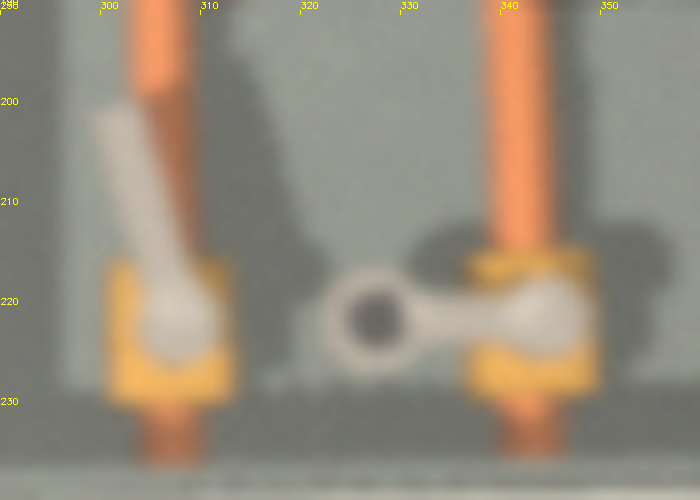

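The cover sits at y ≈ 0.1155, against its stop. The marked handle reads about 1.56 rad, the plain handle is unmoved, and the arm is clear and still. I'm handing the job in.

```bash
python3 - <<'E'
from cell import ticket, sense
import numpy as np
s=sense(); print(s["time"],np.abs(s["qvel"]).max(),s["force"])
print(ticket.close_job())
E
```

```text
13.5 0.009143543995675586 [0.74654197 0.11100208 0.199006  ]
the job is handed in; nothing more can be done
None
```

I slid the cover to its stop with the closed fingertips on the ridge's −y face, pushed the disc-marked handle shut, backed out of the well, lifted clear and handed the job in. It took 13.5 s, and the hand-in gave no verdict.

Last checks, from the final images and the force readings:
- **Cover:** flat in its guides at box y ≈ 0.115–0.116 m; the stop is at 0.116. The push force rose slightly at the end (5 to 7.5 N). An earlier check mid-push showed it still 8 mm short, so I pushed on.
- **Marked handle:** about 1.56 rad, against 1.571 fully shut. The fingertip force rose to about 9 N with hardly any movement, so I took it to be on its stop.
- **Plain handle and bystanders:** the plain handle is where it was in the pictures. The bystanders I could see looked unmoved, but I did not measure them again.
- **Robot:** at rest, touching nothing, with wrist force under 1 N.

No check failed. The two views disagreed by up to 3 mm on the valve positions, too little to matter for this job.

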